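# Fetch a brass union from the back of a tilt-out bin

## Task

One of the two blue tilt-out bins holds a brass hose union on the ledge at its back, under the clear hood. Tilt that bin well forward, pick the union out and lay it in the white tray without dropping it; the bin may stay open. Leave the other bin and its black knob, and everything else standing on the bench, as they are.

Things in the scene. Friction and masses are not known exactly. Their poses are not given: they have to be found in the camera images.
- bank: Fixed unit with two blue tilt-out bins, 366 mm wide (y), 172 tall. Origin on the bench below the middle of the hinge line; x to its back, y to its left bin, z up. White panels 6 thick at y -176, 0, 176, x 5 to 135. Clear rigid hood at z 168 to 172 over x 45 to 135 and a clear back pane bar the ledges from above and behind while shut.
- bin_left (a joint): Tilt of the left bin (its middle at the unit's y = +86.5 mm): 0 = shut, upright, as at the start; grows to a stop at 0.95 rad as the bin tilts forward, towards the robot. Stiff hinge: 5 to 10 N at the rim moves it and it stays where it is left. When tilted, the part slides forward against the ledge's cross wall, which keeps it in.
- bin_right (a joint): Tilt of the right bin (its middle at the unit's y = -86.5 mm). Same bin, values and behaviour as the left one.
- bin_left_hinge (a point): Middle of the left bin's hinge line, at its front bottom edge: unit's x = 0, z = 12 mm; does not move. From here, bin shut (x back, z up, mm): low cross wall x 70 to 74, top z 95; behind it the ledge that carries the part, x 74 to 116, floor z 75; back wall x 116 to 120, top z 87. Bin 164 wide, side walls 4 thick, top z 120 (z 87 behind x = 74).
- bin_right_hinge (a point): Middle of the right bin's hinge line; same measures as the left bin.
- bin_left_rim (a point): Middle of the top of the left bin's rolled front rim, 126 mm above the hinge when shut; moves with the bin. The rim is a round bar 12 mm thick along y on the 6 mm front wall (x 0 to 6 from the hinge); it can be hooked from inside or pinched. Behind it an empty space x 9 to 70 mm, open above to x = 45, down to z = 6 mm.
- bin_right_rim (a point): Middle of the top of the right bin's rolled front rim; as on the left bin.
- fitting: Brass hose union: a round bar 26 mm in diameter and 46 mm long with a hexagon 27 mm across flats and 16 mm wide round its middle; about 0.11 kg. Origin at its centre, y along its axis. Lies on the rear ledge of one of the two bins, roughly along the unit's width, within about 12 mm of the middle of that bin. May be gripped by its flat ends (46 mm).
- knob: Black plastic clamp knob with a steel stud, 37 mm in diameter, 28 mm tall; origin under its middle. Lies on the rear ledge of the other bin and stays there.
- tray: Shallow white tray fixed on the bench, 190 mm (its x) by 150 mm (its y), 24 mm tall, walls 4 mm, floor top about 4 mm above the bench. Origin under its centre.
- amber: Amber glass bottle, 66 mm across, 150 mm tall, standing behind the tray; origin under its centre.
- jar: Clear jar with a white lid, 66 mm across, 70 mm tall, to the right of the tray; origin under its centre.
- rack: Orange tube rack with capped tubes, 100 x 200 mm, about 98 mm tall, on the robot's left; origin under its centre.
- flask: Clear glass bottle with a blue cap, 70 mm across, 160 mm tall, on the left; origin under its centre.

How it is judged:
By the outcome, as a careful person would: the job done as asked, in the order asked, and still so for the second after the job is handed in, with the robot touching nothing.
It also fails if it takes over 54 s, if anything falls off the work surface, if the arm or the gripper's body presses on something with over 40 N, if the wrist force passes 120 N, or if a joint passes its speed limit or range.

## Robot

A 7-joint arm with a two-finger parallel gripper is mounted at the origin on the work surface. World frame = base frame: x ahead of the robot, y to its left, z up, the work surface at z = 0. Lengths are in m, angles in rad, forces in N, time in s.
With the tool pointing down it reaches from about 0.425 to 0.875 m from the base axis. Payload 4.7 kg.
Tool frame: the origin (TCP) lies on the centre line of the jaws, within the pads' length; the fingertips stand ahead of it and the grasp point (between the pads) lies 8 mm behind it (ctrl.finger_overhang is the x of the fingertips in the tool frame, in m); x points along the fingers, z is the direction in which the jaws open and shut, and the axes are right-handed (so a half turn about x gives the same grasp; the last joint's range is limited). The gripper opens to 87 mm and grips with 3 to 60 N. Pads are 19 mm wide; open, the fingers measure 117 mm over their backs; the gripper's body (75 mm by 190 mm) begins 51 mm behind the grasp point.
Start: joints at [1.328, 0.321, -0.07, 1.45, 0.023, 1.371, -0.057], TCP at [0.165, -0.629, 0.234] pointing down, gripper open.
Joint ranges: [-2.86, 2.86], [-0.3, 2.09], [-1.38, 1.24], [0.06, 2.45], [-1.56, 4.7], [0.09, 2.05], [-2.69, 2.69]. Speed limits (rad/s): [2.57, 2.57, 3.14, 3.14, 3.14, 3.14, 3.14].

## Interface

Orientations are given as a rotation vector (axis times angle).
In Python, from bench import readout, viewer, job, nets, ctrl gives the robot as it stands.
- The arm moves only by the shell command python3 -m creep 'ROWS' [FORCE]. ROWS is JSON, a list of rows, each an object with "linear": the shift along the tool's x, y, z in m, a list of three; "twist": the turn, a rotation vector about the tool's x, y, z in degrees, a list of three; "fingers": the gripper's target within -1 to 1 (shut at 1, half-way at 0, fully open at -1). A call has 1 to 8 rows; each row is the pose to reach, as a shift and turn from the pose commanded when the call began, along the tool's axes at that moment; what a row does not reach only later rows make up. A row lasts 1/12 s, in which the tool goes at most 41.7 mm and 7.16 degrees, less where a joint would pass 70% of its speed; a pose out of reach is approached as far as the arm can. A call with a gripper value outside its range is refused whole. The fingers move at their own pace and stop on an object; FORCE is the grip in N (left out, the last holds). Time passes only in rows, so rows that repeat a pose let the fingers close. It gives the time, the measured TCP pose, the force and the opening at its end, in the units of the state.
- readout.get_state(): the state, without advancing time (a new reading comes with each control period).
- viewer.get_image(name): name is "scene" or "top" or "wrist"; returns (picture, depth): 420x560x3 uint8, red, green, blue; 420x560 float32, m along the optical axis (not along the pixel's ray), 0 where there is no reading.
- viewer.camera_params(name): a dict with "K" (3x3 intrinsics, pixels), "cam_to_world" (4x4, takes a point from camera to world coordinates). Camera axes: x right, y down, z forward; pixel columns grow to the right and rows downward; lengths in m; the calibration is good to about 2 mm. The wrist camera is an equidistant fisheye: a pixel r from the principal point sees the ray r / f radians off the axis. A picture is of the moment at which its call begins: read the wrist's pose just before it. camera_params takes no time and is no camera call; for the wrist camera it gives the pose at the moment of the call.
- job.close_job(): hands the job in, once; it reports no verdict.
Trained networks look in the newest picture that a camera, given by its name, has taken for a name from the list of things; names that differ only in an ending like _2 or _b are one class to them, and where a whole thing is asked for, a point or a joint stands for the part that bears it (a point fixed in the world has none). Each returns a list of dicts, best first, with "conf" (0 to 1); they miss things now and then, are a little off and sometimes report something else, mostly with a low value. They report only what shows in the picture. A call takes as long as a camera call.
- nets.boxes_of(camera, label): "centre" ([x, y, z] in m, in world coordinates, good to about 4 mm: the middle of the surface that is visible of it).
- nets.place_of(camera, label): "centre" ([x, y, z] in m, in world coordinates, good to about 4 mm: a listed point, or the origin of a listed thing).
The state is a dict: "time": time; "joint_positions": joint angles; "qd": joint speeds; "joint_torque": joint torques, N m; "position": TCP position; "tool_rot": TCP orientation; "ft_force": force on the tool from outside, world axes, zero at the start; "torque": the same for the moment, N m; "grip_width": opening from 0.0 (shut) to 1.0 (fully open).
Only numpy, scipy, OpenCV 4.12 (cv2) and the standard library are available. Lean on these libraries where they do the work, as an engineer would, in place of code of your own. Each camera call takes 0.05 s, during which the arm holds its last target.

## Working session

There is one attempt and no reset: what is moved stays moved. The work goes in short steps, Python scripts to look and compute and a shell command to move; the robot and the scene stay as the last step left them, time stands still between calls to the robot, and variables do not carry over. Pictures are saved under pics/ and viewed, and the job is handed in when it is done.

```bash
ls; mkdir -p pics
cat > h.py <<'E'
import numpy as np, cv2
from bench import readout, viewer, job, nets, ctrl
from scipy.spatial.transform import Rotation as R
def shot(cam,fn):
    im,d=viewer.get_image(cam); cv2.imwrite('pics/'+fn,im[:,:,::-1]); np.save('pics/'+fn+'.npy',d); return im,d
def px(cam,d,u,v):
    p=viewer.camera_params(cam);K=p['K'];T=p['cam_to_world'];z=d[v,u]
    return (T@np.array([(u-K[0][2])/K[0][0]*z,(v-K[1][2])/K[1][1]*z,z,1]))[:3]
E
python3 - <<'E'
from h import *
np.set_printoptions(precision=4,suppress=True)
s=readout.get_state(); print(s); print(ctrl.finger_overhang)
print(R.from_rotvec(s['tool_rot']).as_matrix())
for c in ['scene','top']:
    shot(c,c+'0.png')
    for l in ['fitting','knob','bin_left_hinge','bin_right_hinge','bin_left_rim','bin_right_rim','bank','tray','amber','jar','rack','flask']:
        print(c,l,[(np.round(a['centre'],3).tolist(),round(a['conf'],2)) for a in nets.place_of(c,l)][:3])
E
```

```text
pics
{'time': 0.0, 'joint_positions': array([ 1.3281,  0.3218, -0.0701,  1.4517,  0.0226,  1.3708, -0.0569]), 'qd': array([-0.0008,  0.0003,  0.0001,  0.0001,  0.0001, -0.0007,  0.0009]), 'joint_torque': array([  0.0001, -49.1292,  -0.4038, -31.2526,  -0.064 ,   0.0438,
         0.0001]), 'position': array([ 0.1649, -0.6282,  0.2324]), 'tool_rot': array([ 1.0191,  1.3214, -1.0173]), 'ft_force': array([ 0.4831, -0.2639,  0.5507]), 'torque': array([-0.0479, -0.0177, -0.0085]), 'grip_width': 0.9953027530261598}
0.011
[[-0.0006  0.9672  0.254 ]
 [ 0.0018  0.254  -0.9672]
 [-1.     -0.0001 -0.0019]]
scene fitting []
scene knob []
scene bin_left_hinge [([0.53, 0.237, 0.014], 0.93), ([0.435, -0.356, 0.002], 0.31)]
scene bin_right_hinge [([0.537, 0.064, 0.015], 0.76)]
scene bin_left_rim [([0.538, 0.233, 0.136], 0.7)]
scene bin_right_rim [([0.541, 0.062, 0.137], 0.72), ([0.604, 0.526, 0.003], 0.2)]
scene bank [([0.533, 0.145, -0.003], 0.9)]
scene tray [([0.435, -0.354, 0.003], 0.79)]
scene amber []
scene jar [([0.548, -0.518, -0.002], 0.82)]
scene rack [([0.379, 0.486, -0.0], 0.77)]
scene flask [([0.602, 0.524, 0.005], 0.73), ([0.542, 0.062, 0.137], 0.33)]
top fitting []
top knob []
top bin_left_hinge [([0.539, 0.066, 0.136], 0.18)]
top bin_right_hinge [([0.535, 0.064, 0.013], 0.89)]
top bin_left_rim [([0.376, 0.483, -0.0], 0.68)]
top bin_right_rim [([0.538, 0.065, 0.135], 0.76)]
top bank [([0.535, 0.144, 0.004], 0.77)]
top tray [([0.432, -0.356, 0.001], 0.82)]
top amber [([0.705, -0.341, -0.001], 0.8)]
top jar [([0.555, -0.516, 0.001], 0.96)]
top rack [([0.378, 0.482, 0.001], 0.69)]
top flask [([0.538, 0.066, 0.135], 0.74), ([0.606, 0.523, 0.003], 0.64)]
```

View pics/scene0.png

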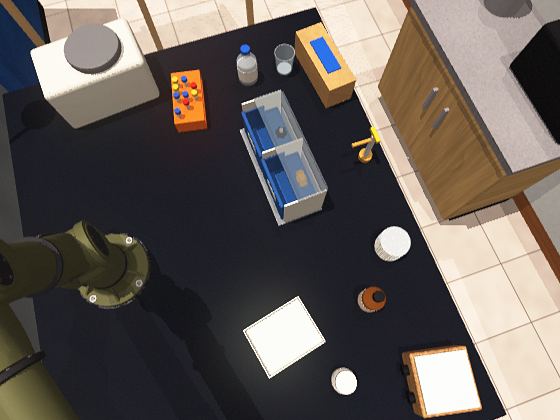

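View pics/top0.png

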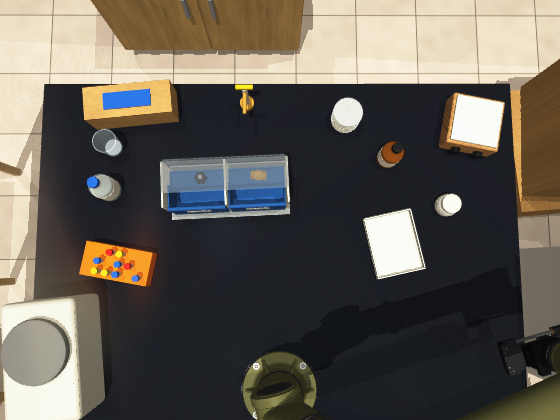

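The brass union is in the right bin, nearer the tray: scene (302,177), top (258,175). The black knob is in the left bin, scene (280,131). Next I'll refine the bank's pose from depth.

Run:
```python
from h import *
np.set_printoptions(precision=4,suppress=True)
for cam in ['scene','top']:
    d=np.load(f'pics/{cam}0.png.npy');p=viewer.camera_params(cam);K=np.array(p['K']);T=np.array(p['cam_to_world'])
    v,u=np.mgrid[:420,:560];P=np.stack([(u-K[0,2])/K[0,0]*d,(v-K[1,2])/K[1,1]*d,d,np.ones_like(d)],-1)@T.T
    P=P[...,:3];ok=d>0
    m=ok&(P[...,0]>.45)&(P[...,0]<.75)&(P[...,1]>-.1)&(P[...,1]<.4)
    print(cam,T[:3,3])
    for lo,hi in [(.125,.145),(.16,.185),(.07,.11)]:
        mm=m&(P[...,2]>lo)&(P[...,2]<hi);q=P[mm]
        if len(q): print(lo,len(q),q.min(0),q.max(0))
    mm=m&(P[...,2]>.16)&(P[...,2]<.185)
    if mm.sum()>20:
        print(cv2.minAreaRect(P[mm][:,:2].astype(np.float32)))
    mm=m&(P[...,2]>.129)&(P[...,2]<.145)&(P[...,0]<.56)
    q=P[mm]; print('rim',len(q),np.polyfit(q[:,1],q[:,0],1), q.mean(0))
```

```text
scene [ 0.4118 -0.3543  1.257 ]
0.125 626 [ 0.5217 -0.0304  0.125 ] [0.6788 0.3254 0.1449]
0.16 3710 [ 0.5289 -0.0308  0.1602] [0.6804 0.3326 0.1807]
0.07 485 [ 0.5244 -0.0311  0.07  ] [0.6806 0.3186 0.11  ]
((0.605297863483429, 0.1515747606754303), (0.13699978590011597, 0.36130011081695557), 2.563847780227661)
rim 477 [-0.0272  0.5409] [0.5367 0.1526 0.1373]
top [0.3749 0.0066 1.5478]
0.125 606 [ 0.5231 -0.0291  0.1255] [0.5879 0.3222 0.145 ]
0.16 4422 [ 0.5305 -0.031   0.1602] [0.6807 0.3306 0.1845]
0.07 253 [ 0.5259 -0.0303  0.0704] [0.5941 0.3224 0.11  ]
((0.6064306497573853, 0.15001212060451508), (0.1367223709821701, 0.3582804203033447), 2.6010630130767822)
rim 535 [-0.0386  0.5428] [0.537  0.1507 0.1381]
```

Run:
```python
import cv2
a=cv2.imread('pics/top0.png')[140:230,145:305];cv2.imwrite('pics/t0c.png',cv2.resize(a,None,fx=5,fy=5,interpolation=cv2.INTER_CUBIC))
```

```text
(no output)
```

View pics/t0c.png

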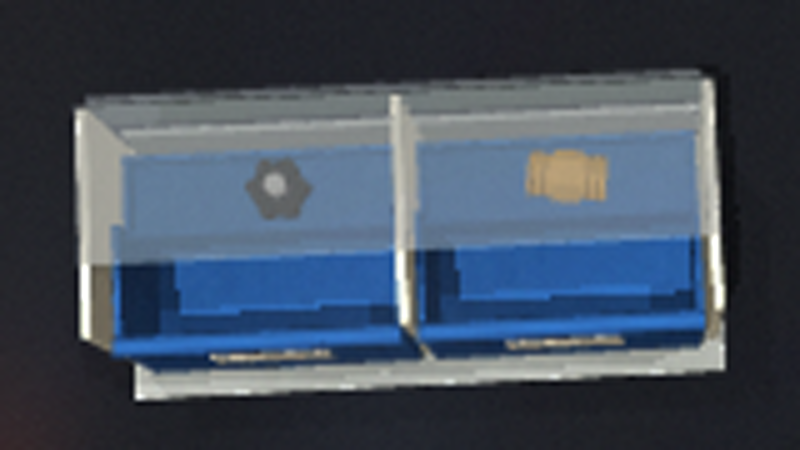

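```bash
cat >> h.py <<'E'
YAW=np.radians(2.5); HR=np.array([.538,.063,.012])
UX=np.array([np.cos(YAW),np.sin(YAW),0]);UY=np.array([-np.sin(YAW),np.cos(YAW),0]);UZ=np.array([0,0,1.])
def unit(x,y,z): return HR+x/1e3*UX+y/1e3*UY+np.array([0,0,z/1e3])   # mm from right hinge, world
def binpt(th,x,z,y=0): return unit(x*np.cos(th)-z*np.sin(th),y,x*np.sin(th)+z*np.cos(th))
def Rt(tilt,a=None):  # tool x down tilted towards +UX by tilt rad; z=-UY
    X=np.sin(tilt)*UX-np.cos(tilt)*UZ; Z=-UY; return np.stack([X,np.cross(Z,X),Z],1)
def move(P,Rm=None):
    s=readout.get_state();p=np.array(s['position']);R0=R.from_rotvec(s['tool_rot']).as_matrix()
    tw=np.zeros(3) if Rm is None else np.degrees(R.from_matrix(R0.T@Rm).as_rotvec())
    print('t',round(s['time'],2),'at',p.round(4),'q',np.round(s['joint_positions'],2),'F',np.round(s['ft_force'],1),'w',round(s['grip_width'],2))
    print(' linear',(R0.T@(np.array(P)-p)).round(4).tolist(),'twist',tw.round(1).tolist())
E
python3 - <<'E'
from h import *
move(unit(25,0,210),Rt(0))
E
```

```text
t 1.3 at [ 0.1651 -0.6287  0.2336] q [ 1.33  0.32 -0.07  1.45  0.02  1.37 -0.06] F [ 0.1  0.1 -0.4] w 1.0
 linear [0.0115, 0.5608, -0.569] twist [12.2, 0.0, 0.0]
```

```bash
python3 -m creep '[{"linear":[0.01,0.07,-0.071],"twist":[2,0,0],"fingers":1},{"linear":[0.01,0.105,-0.107],"twist":[4,0,0],"fingers":1},{"linear":[0.01,0.14,-0.142],"twist":[6,0,0],"fingers":1},{"linear":[0.01,0.175,-0.178],"twist":[7,0,0],"fingers":1},{"linear":[0.01,0.21,-0.213],"twist":[8,0,0],"fingers":1},{"linear":[0.01,0.245,-0.249],"twist":[10,0,0],"fingers":1},{"linear":[0.01,0.28,-0.284],"twist":[11,0,0],"fingers":1},{"linear":[0.01,0.31,-0.315],"twist":[12.2,0,0],"fingers":1}]' 20
python3 - <<'E'
from h import *
move(unit(25,0,210),Rt(0))
E
```

```text
time: 1.97
position: [0.3315, -0.338, 0.2242]
tool_rot: [1.177, 1.228, -1.178]
ft_force: [0.2, 0.4, -0.0]
grip_width: 0.478
t 1.97 at [ 0.3315 -0.338   0.2242] q [ 1.04 -0.04 -0.29  1.88 -0.01  1.3  -0.78] F [ 0.2  0.4 -0. ] w 0.48
 linear [0.0019, 0.2485, -0.3918] twist [-0.0, 0.1, -0.0]
```

```bash
python3 -m creep '[{"linear":[0.0,0.25,-0.39],"twist":[0,0,0],"fingers":1},{"linear":[0.0,0.25,-0.39],"twist":[0,0,0],"fingers":1},{"linear":[0.0,0.25,-0.39],"twist":[0,0,0],"fingers":1},{"linear":[0.0,0.25,-0.39],"twist":[0,0,0],"fingers":1},{"linear":[0.0,0.25,-0.39],"twist":[0,0,0],"fingers":1},{"linear":[0.0,0.25,-0.39],"twist":[0,0,0],"fingers":1},{"linear":[0.0,0.25,-0.39],"twist":[0,0,0],"fingers":1},{"linear":[0.0,0.25,-0.39],"twist":[0,0,0],"fingers":1}]'
python3 - <<'E'
from h import *
move(unit(25,0,210),Rt(0))
E
```

```text
time: 2.63
position: [0.4989, -0.0498, 0.2245]
tool_rot: [1.177, 1.228, -1.177]
ft_force: [1.0, -0.9, 0.4]
grip_width: 0.011
t 2.63 at [ 0.4989 -0.0498  0.2245] q [ 0.71  0.04 -0.67  1.81  0.03  1.3  -1.5 ] F [ 1.  -0.9  0.4] w 0.01
 linear [0.0024, 0.0689, -0.111] twist [-0.0, 0.1, -0.1]
```

```bash
python3 -m creep '[{"linear":[0.0,0.066,-0.106],"twist":[0,0,0],"fingers":1},{"linear":[0.0,0.066,-0.106],"twist":[0,0,0],"fingers":1},{"linear":[0.0,0.066,-0.106],"twist":[0,0,0],"fingers":1},{"linear":[0.0,0.066,-0.106],"twist":[0,0,0],"fingers":1},{"linear":[0.0,0.066,-0.106],"twist":[0,0,0],"fingers":1}]'
python3 - <<'E'
from h import *
shot('wrist','w1.png'); shot('scene','s1.png')
for l in ['bin_right_rim','bin_right_hinge','fitting']:
    for c in ['wrist','scene']: print(c,l,[(np.round(a['centre'],3).tolist(),round(a['conf'],2)) for a in nets.place_of(c,l)][:3])
move(unit(25,0,210),Rt(0))
E
```

```text
time: 3.05
position: [0.5597, 0.0606, 0.2236]
tool_rot: [1.174, 1.234, -1.172]
ft_force: [0.2, -1.2, -0.3]
grip_width: 0.006
wrist bin_right_rim [([0.54, 0.066, 0.14], 0.8)]
scene bin_right_rim [([0.541, 0.062, 0.136], 0.55)]
wrist bin_right_hinge [([0.535, 0.066, 0.016], 0.59)]
scene bin_right_hinge [([0.539, 0.064, 0.016], 0.82)]
wrist fitting []
scene fitting []
t 3.45 at [0.5594 0.0559 0.2241] q [ 0.53  0.21 -0.76  1.67  0.15  1.33 -1.79] F [0.2 0.2 0.5] w 0.01
 linear [0.0021, 0.0039, -0.0081] twist [-0.1, 0.1, -0.0]
```

View pics/w1.png

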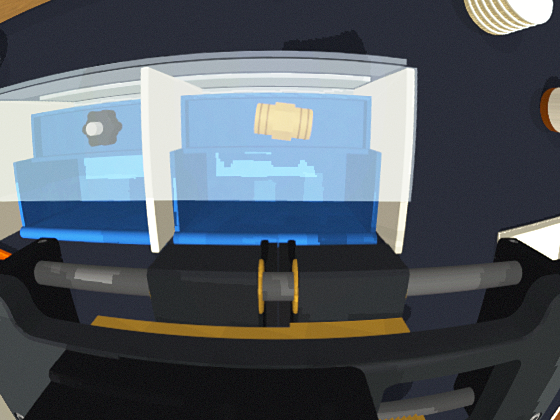

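View pics/s1.png

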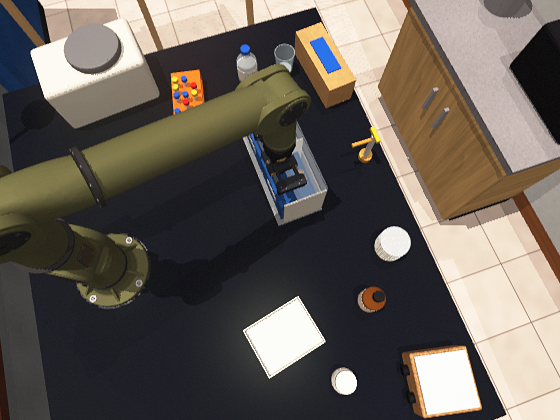

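Wrist view: the union is in the right bin at (284,121) and the knob in the left bin at (102,127). The fingers stand just behind the right rim, at (278,240). I'll descend behind the rim.

```bash
python3 -m creep '[{"linear":[0.0,0.005,-0.006],"twist":[0,0,0],"fingers":1},{"linear":[0.03,0.005,-0.006],"twist":[0,0,0],"fingers":1},{"linear":[0.06,0.005,-0.006],"twist":[0,0,0],"fingers":1},{"linear":[0.08,0.005,-0.006],"twist":[0,0,0],"fingers":1},{"linear":[0.098,0.005,-0.006],"twist":[0,0,0],"fingers":1},{"linear":[0.098,0.005,-0.006],"twist":[0,0,0],"fingers":1}]'
python3 - <<'E'
from h import *
for th in [0,.1,.2,.3,.4,.5,.6,.7,.8,.9]:
    b=binpt(th,3,120); print(th,(b-HR).round(4),end=' ')
    # tcp target: face at bar+6, tip d below bar centre
    d=[19,17,13,9,7,4.5,3.5,2.5,1,0][int(th*10+.5)]
    move(b+UX*.0155+UZ*(.011-d/1e3),Rt(0))
E
```

```text
time: 3.95
position: [0.5617, 0.0631, 0.1221]
tool_rot: [1.174, 1.235, -1.182]
ft_force: [0.2, -0.2, 0.6]
grip_width: 0.002
0 [3.0e-03 1.0e-04 1.2e-01] t 3.95 at [0.5617 0.0631 0.1221] q [ 0.48  0.31 -0.75  1.77  0.23  1.15 -1.86] F [ 0.2 -0.2  0.6] w 0.0
 linear [-0.0018, -0.0052, -0.0009] twist [0.0, -0.0, 0.4]
0.1 [-0.009  -0.0004  0.1197] t 3.95 at [0.5617 0.0631 0.1221] q [ 0.48  0.31 -0.75  1.77  0.23  1.15 -1.86] F [ 0.2 -0.2  0.6] w 0.0
 linear [-0.0035, -0.0172, -0.0009] twist [0.0, -0.0, 0.4]
0.2 [-0.0209 -0.0009  0.1182] t 3.95 at [0.5617 0.0631 0.1221] q [ 0.48  0.31 -0.75  1.77  0.23  1.15 -1.86] F [ 0.2 -0.2  0.6] w 0.0
 linear [-0.0059, -0.0291, -0.0009] twist [0.0, -0.0, 0.4]
0.3 [-0.0326 -0.0014  0.1155] t 3.95 at [0.5617 0.0631 0.1221] q [ 0.48  0.31 -0.75  1.77  0.23  1.15 -1.86] F [ 0.2 -0.2  0.6] w 0.0
 linear [-0.0071, -0.0409, -0.0009] twist [0.0, -0.0, 0.4]
0.4 [-0.0439 -0.0019  0.1117] t 3.95 at [0.5617 0.0631 0.1221] q [ 0.48  0.31 -0.75  1.77  0.23  1.15 -1.86] F [ 0.2 -0.2  0.6] w 0.0
 linear [-0.0052, -0.0522, -0.0009] twist [0.0, -0.0, 0.4]
0.5 [-0.0548 
[... 246 characters left out ...]
 0.48  0.31 -0.75  1.77  0.23  1.15 -1.86] F [ 0.2 -0.2  0.6] w 0.0
 linear [0.0024, -0.0735, -0.0009] twist [0.0, -0.0, 0.4]
0.7 [-0.0749 -0.0033  0.0937] t 3.95 at [0.5617 0.0631 0.1221] q [ 0.48  0.31 -0.75  1.77  0.23  1.15 -1.86] F [ 0.2 -0.2  0.6] w 0.0
 linear [0.0085, -0.0832, -0.0009] twist [0.0, -0.0, 0.4]
0.8 [-0.0839 -0.0037  0.0858] t 3.95 at [0.5617 0.0631 0.1221] q [ 0.48  0.31 -0.75  1.77  0.23  1.15 -1.86] F [ 0.2 -0.2  0.6] w 0.0
 linear [0.015, -0.0921, -0.0009] twist [0.0, -0.0, 0.4]
0.9 [-0.092  -0.004   0.0769] t 3.95 at [0.5617 0.0631 0.1221] q [ 0.48  0.31 -0.75  1.77  0.23  1.15 -1.86] F [ 0.2 -0.2  0.6] w 0.0
 linear [0.0228, -0.1002, -0.0009] twist [0.0, -0.0, 0.4]
```

```bash
python3 -m creep '[{"linear":[-0.002,-0.006,0],"twist":[0,0,0],"fingers":1},{"linear":[-0.0025,-0.012,0],"twist":[0,0,0],"fingers":1},{"linear":[-0.003,-0.018,0],"twist":[0,0,0],"fingers":1},{"linear":[-0.004,-0.024,0],"twist":[0,0,0],"fingers":1},{"linear":[-0.005,-0.030,0],"twist":[0,0,0],"fingers":1},{"linear":[-0.006,-0.036,0],"twist":[0,0,0],"fingers":1},{"linear":[-0.007,-0.041,0],"twist":[0,0,0],"fingers":1},{"linear":[-0.007,-0.041,0],"twist":[0,0,0],"fingers":1}]'
python3 - <<'E'
from h import *
shot('wrist','w2.png'); 
print(nets.place_of('wrist','bin_right_rim'))
for th,d,ti in [(.4,8,.15),(.5,7,.25),(.6,6,.35),(.7,6,.5)]:
    b=binpt(th,3,120); Rm=Rt(ti); move(b-Rm[:,1]*-.0155-Rm[:,0]*(.011-d/1e3),Rm)
E
```

```text
time: 4.62
position: [0.5251, 0.0618, 0.1355]
tool_rot: [1.179, 1.224, -1.172]
ft_force: [2.2, 1.0, -1.5]
grip_width: 0.005
[]
t 4.72 at [0.5251 0.0619 0.1353] q [ 0.53  0.2  -0.77  1.86  0.16  1.14 -1.82] F [3.9 0.2 3.3] w 0.0
 linear [0.0062, -0.0162, -0.0006] twist [0.0, 0.0, 8.3]
t 4.72 at [0.5251 0.0619 0.1353] q [ 0.53  0.2  -0.77  1.86  0.16  1.14 -1.82] F [3.9 0.2 3.3] w 0.0
 linear [0.0087, -0.028, -0.0006] twist [0.0, 0.0, 14.0]
t 4.72 at [0.5251 0.0619 0.1353] q [ 0.53  0.2  -0.77  1.86  0.16  1.14 -1.82] F [3.9 0.2 3.3] w 0.0
 linear [0.0123, -0.0396, -0.0006] twist [0.0, 0.0, 19.7]
t 4.72 at [0.5251 0.0619 0.1353] q [ 0.53  0.2  -0.77  1.86  0.16  1.14 -1.82] F [3.9 0.2 3.3] w 0.0
 linear [0.0175, -0.051, -0.0006] twist [0.0, 0.0, 28.3]
```

View pics/w2.png

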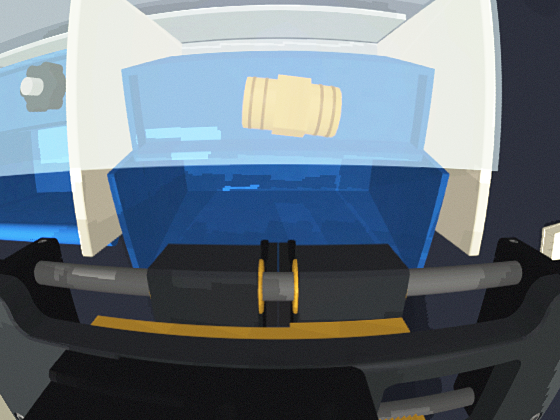

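```bash
python3 -m creep '[{"linear":[0.005,-0.010,0],"twist":[0,0,4],"fingers":1},{"linear":[0.008,-0.016,0],"twist":[0,0,8],"fingers":1},{"linear":[0.010,-0.022,0],"twist":[0,0,11],"fingers":1},{"linear":[0.012,-0.028,0],"twist":[0,0,14],"fingers":1},{"linear":[0.012,-0.028,0],"twist":[0,0,14],"fingers":1}]'
python3 - <<'E'
from h import *
shot('wrist','w3.png'); 
print(nets.place_of('wrist','bin_right_rim'))
for th,d,ti in [(.6,6,.35),(.7,6,.5),(.8,6,.6),(.9,6,.6)]:
    b=binpt(th,3,120); Rm=Rt(ti); move(b-Rm[:,1]*-.0155-Rm[:,0]*(.011-d/1e3),Rm)
E
```

```text
time: 5.13
position: [0.4936, 0.0606, 0.1211]
tool_rot: [1.286, 1.049, -0.994]
ft_force: [1.7, 0.2, 0.5]
grip_width: 0.007
[]
t 5.23 at [0.4947 0.0601 0.1214] q [ 0.62 -0.08 -0.78  2.13 -0.03  0.83 -1.68] F [ 0.2 -0.5 -0.1] w 0.0
 linear [-0.0034, -0.0085, -0.001] twist [0.0, 0.1, 6.1]
t 5.23 at [0.4947 0.0601 0.1214] q [ 0.62 -0.08 -0.78  2.13 -0.03  0.83 -1.68] F [ 0.2 -0.5 -0.1] w 0.0
 linear [-0.0011, -0.0207, -0.001] twist [0.0, 0.1, 14.7]
t 5.23 at [0.4947 0.0601 0.1214] q [ 0.62 -0.08 -0.78  2.13 -0.03  0.83 -1.68] F [ 0.2 -0.5 -0.1] w 0.0
 linear [0.0031, -0.0323, -0.001] twist [0.0, 0.1, 20.5]
t 5.23 at [0.4947 0.0601 0.1214] q [ 0.62 -0.08 -0.78  2.13 -0.03  0.83 -1.68] F [ 0.2 -0.5 -0.1] w 0.0
 linear [0.0097, -0.0423, -0.001] twist [0.0, 0.1, 20.5]
```

View pics/w3.png

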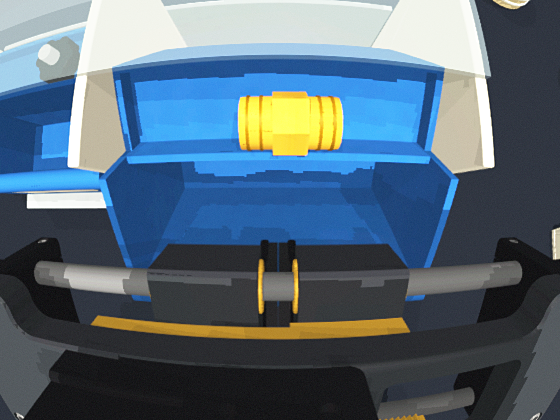

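```bash
python3 -m creep '[{"linear":[-0.002,-0.007,0],"twist":[0,0,2],"fingers":1},{"linear":[0.0,-0.014,0],"twist":[0,0,3],"fingers":1},{"linear":[0.002,-0.021,0],"twist":[0,0,4],"fingers":1},{"linear":[0.003,-0.024,0],"twist":[0,0,4],"fingers":1},{"linear":[0.003,-0.024,0],"twist":[0,0,4],"fingers":1}]'
python3 - <<'E'
from h import *
shot('wrist','w4.png'); 
for th,d,ti in [(.7,6,.3),(.8,4,.3),(.9,3,.3)]:
    b=binpt(th,3,120); Rm=Rt(ti); move(b-Rm[:,1]*-.0155-Rm[:,0]*(.011-d/1e3),Rm)
E
```

```text
time: 5.65
position: [0.4732, 0.0597, 0.1125]
tool_rot: [1.315, 1.001, -0.942]
ft_force: [2.4, -0.4, 0.0]
grip_width: 0.004
t 5.7 at [0.4733 0.0597 0.1126] q [ 0.6  -0.19 -0.75  2.24 -0.14  0.73 -1.6 ] F [ 1.7 -0.4  0.2] w 0.01
 linear [-0.0014, 0.0038, -0.0005] twist [0.0, -0.0, -0.8]
t 5.7 at [0.4733 0.0597 0.1126] q [ 0.6  -0.19 -0.75  2.24 -0.14  0.73 -1.6 ] F [ 1.7 -0.4  0.2] w 0.01
 linear [0.0014, -0.0072, -0.0005] twist [0.0, -0.0, -0.8]
t 5.7 at [0.4733 0.0597 0.1126] q [ 0.6  -0.19 -0.75  2.24 -0.14  0.73 -1.6 ] F [ 1.7 -0.4  0.2] w 0.01
 linear [0.0063, -0.0177, -0.0005] twist [0.0, -0.0, -0.8]
```

View pics/w4.png

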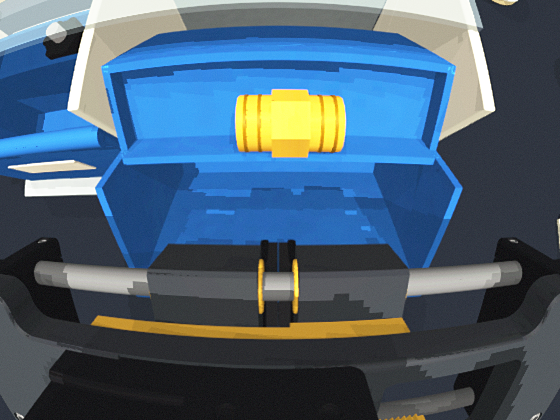

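```bash
python3 -m creep '[{"linear":[0.002,-0.007,0],"twist":[0,0,-2],"fingers":1},{"linear":[0.005,-0.013,0],"twist":[0,0,-4],"fingers":1},{"linear":[0.008,-0.019,0],"twist":[0,0,-6],"fingers":1},{"linear":[0.010,-0.022,0],"twist":[0,0,-7],"fingers":1},{"linear":[0.010,-0.022,0],"twist":[0,0,-7],"fingers":1}]'
python3 - <<'E'
from h import *
shot('wrist','w5.png'); shot('scene','s5.png') 
for th,d,ti in [(.8,4,.2),(.9,3,.2)]:
    b=binpt(th,3,120); Rm=Rt(ti); move(b-Rm[:,1]*-.0155-Rm[:,0]*(.011-d/1e3),Rm)
E
```

```text
time: 6.12
position: [0.4567, 0.0589, 0.0964]
tool_rot: [1.266, 1.091, -1.033]
ft_force: [5.6, 0.1, -0.5]
grip_width: 0.003
t 6.22 at [0.4566 0.0589 0.0965] q [ 0.62 -0.1  -0.78  2.2  -0.07  0.83 -1.65] F [ 6.   0.2 -1.3] w 0.01
 linear [-0.0088, 0.0132, -0.0006] twist [0.0, -0.1, 0.4]
t 6.22 at [0.4566 0.0589 0.0965] q [ 0.62 -0.1  -0.78  2.2  -0.07  0.83 -1.65] F [ 6.   0.2 -1.3] w 0.01
 linear [-0.0028, 0.0035, -0.0006] twist [0.0, -0.1, 0.4]
```

View pics/w5.png

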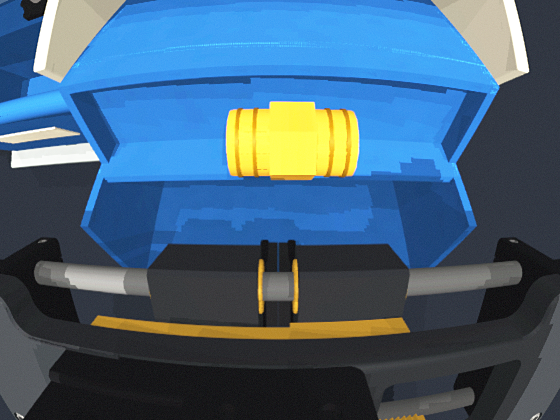

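The bin is at about 0.9 rad. The union at (291,140) rests against the cross wall, which is the lower edge at about y=180. I'll lift clear and open the fingers.

```bash
python3 -m creep '[{"linear":[-0.004,0.006,0],"twist":[0,0,0],"fingers":1},{"linear":[-0.03,0.01,0],"twist":[0,0,0],"fingers":1},{"linear":[-0.06,0.014,0],"twist":[0,0,-3],"fingers":1},{"linear":[-0.09,0.018,0],"twist":[0,0,-6],"fingers":0},{"linear":[-0.11,0.022,0],"twist":[0,0,-9],"fingers":-0.2},{"linear":[-0.12,0.022,0],"twist":[0,0,-11.5],"fingers":-0.2},{"linear":[-0.12,0.022,0],"twist":[0,0,-11.5],"fingers":-0.2}]'
python3 - <<'E'
from h import *
for c in ['wrist','scene','top']:
    shot(c,c+'6.png')
    print(c,[(np.round(a['centre'],4).tolist(),round(a['conf'],2)) for f in (nets.place_of,nets.boxes_of) for a in f(c,'fitting')+f(c,'bin_right_rim')])
for th in (.85,.9): print(th,binpt(th,87.2,88),binpt(th,3,126))
move(binpt(.9,87.2,88),Rt(0))
E
```

```text
time: 6.8
position: [0.4555, 0.0586, 0.2202]
tool_rot: [1.174, 1.236, -1.183]
ft_force: [0.2, -0.5, -0.7]
grip_width: 0.223
wrist [([0.5146, 0.0603, 0.1328], 0.58), ([0.4325, 0.0612, 0.0878], 0.85), ([0.5335, 0.1512, 0.0041], 0.46), ([0.5172, 0.0581, 0.1469], 0.67), ([0.5276, 0.0643, 0.1245], 0.92), ([0.5634, 0.2835, 0.0627], 0.45)]
scene [([0.513, 0.059, 0.1332], 0.63), ([0.4347, 0.0552, 0.0888], 0.61), ([0.5179, 0.0568, 0.1447], 0.54), ([0.5324, 0.033, 0.1263], 0.92), ([0.5459, -0.5157, 0.0686], 0.17)]
top [([0.435, -0.3561, 0.0035], 0.5), ([0.598, 0.5077, 0.1079], 0.69), ([0.5963, 0.1682, 0.1726], 0.5), ([0.5596, 0.031, 0.1319], 0.65)]
0.85 [0.529446   0.06262652 0.13559017] [0.44540683 0.05895729 0.09741172]
0.9 [0.52328564 0.06235756 0.13500778] [0.4412578  0.05877614 0.09267284]
t 7.55 at [0.4536 0.0586 0.2179] q [ 0.62 -0.07 -0.77  1.9  -0.05  1.3  -1.66] F [ 0.3 -0.   0.4] w 0.6
 linear [0.0823, 0.0705, -0.0008] twist [0.0, 0.0, 0.5]
```

View pics/wrist6.png

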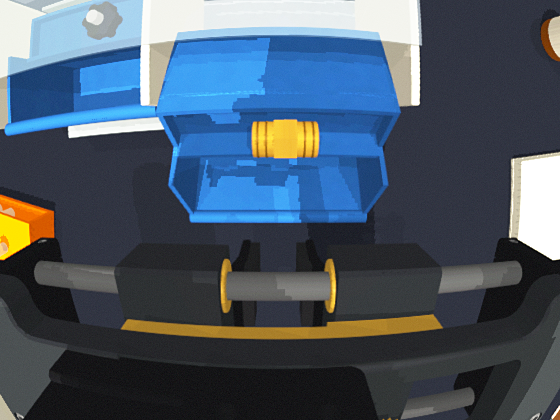

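View pics/scene6.png

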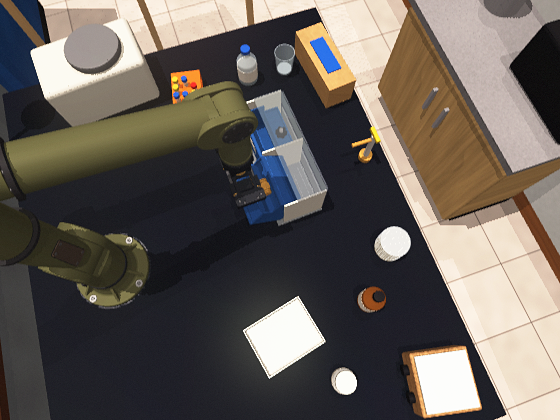

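Bin is at its stop: rim about (0.434, z 0.088), which is 0.95 rad. The union shows at wrist pixel (285,139), and the networks put it at (0.514, 0.060, 0.133). At 0.95 rad it should be at x about 0.517, z about 0.134, so they agree. I'll refine with wrist depth.

```bash
cat >> h.py <<'E'
def wristcloud(d):
    p=viewer.camera_params('wrist');K=np.array(p['K']);T=np.array(p['cam_to_world'])
    v,u=np.mgrid[:420,:560];dx=(u-K[0,2])/K[0,0];dy=(v-K[1,2])/K[1,1];r=np.hypot(dx,dy)+1e-9
    s=np.tan(np.minimum(r,1.5))/r
    return (np.stack([dx*s*d,dy*s*d,d,np.ones_like(d)],-1)@T.T)[...,:3]
E
python3 - <<'E'
from h import *
im=cv2.imread('pics/wrist6.png');d=np.load('pics/wrist6.png.npy');P=wristcloud(d)
h=cv2.cvtColor(im,cv2.COLOR_BGR2HSV)
m=(h[...,0]>12)&(h[...,0]<35)&(h[...,1]>120)&(d>0);m[:, :230]=0;m[:,340:]=0;m[:110]=0;m[165:]=0
q=P[m]-HR;L=np.stack([q@UX,q@UY,q[:,2]],1)*1e3
print(len(L),np.percentile(L,[1,50,99],axis=0).round(1))
a,b,c=L[:,0],L[:,1],L[:,2]
for lo in range(-30,31,5):
    k=(b>=lo)&(b<lo+5)
    if k.sum()>5: print(lo,k.sum(),a[k].min().round(1),a[k].max().round(1),np.percentile(c[k],98).round(1))
C=np.array(unit(-23,np.percentile(b,[1,99]).mean(),122)); print(C)
move(C+UZ*.005,Rt(0))
E
```

```text
2373 [[-36.5 -27.3 123.3]
 [-23.6  -5.  132. ]
 [-11.4  17.4 136.4]]
-30 129 -36.4 -11.9 134.2
-25 263 -36.4 -11.9 134.3
-20 250 -36.5 -12.0 134.4
-15 252 -36.7 -10.7 136.2
-10 284 -36.6 -10.7 136.2
-5 283 -36.7 -10.8 136.6
0 258 -36.6 -10.8 136.3
5 253 -36.5 -11.5 134.3
10 260 -36.4 -12.1 134.5
15 136 -36.5 -12.1 134.0
[0.51523724 0.05706435 0.134     ]
t 7.55 at [0.4536 0.0586 0.2179] q [ 0.62 -0.07 -0.77  1.9  -0.05  1.3  -1.66] F [ 0.3 -0.   0.4] w 0.6
 linear [0.0784, 0.0622, 0.0042] twist [0.0, 0.0, 0.5]
```

```bash
python3 -m creep '[{"linear":[0.0,0.03,0.004],"twist":[0,0,0.5],"fingers":-0.6},{"linear":[0.01,0.061,0.004],"twist":[0,0,0.5],"fingers":-0.6},{"linear":[0.035,0.061,0.004],"twist":[0,0,0.5],"fingers":-0.6},{"linear":[0.05,0.061,0.004],"twist":[0,0,0.5],"fingers":-0.6},{"linear":[0.05,0.061,0.004],"twist":[0,0,0.5],"fingers":-0.6},{"linear":[0.05,0.061,0.004],"twist":[0,0,0.5],"fingers":-0.6}]'
python3 - <<'E'
from h import *
shot('wrist','w7.png')
move(unit(-24.2,-5,126.3),Rt(0))
E
```

```text
time: 8.05
position: [0.5138, 0.0572, 0.1668]
tool_rot: [1.176, 1.231, -1.178]
ft_force: [-0.8, 0.1, 0.3]
grip_width: 0.794
t 8.1 at [0.5145 0.0574 0.1679] q [ 0.58  0.15 -0.8   1.84  0.11  1.2  -1.78] F [-0.2 -0.1  0.1] w 0.79
 linear [0.0296, -0.0005, 0.0004] twist [0.0, -0.0, -0.0]
```

View pics/w7.png

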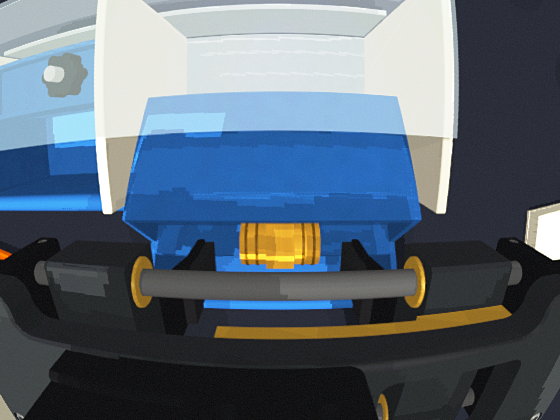

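The union (279,243) sits centred between the fingers. I'll descend and grip.

```bash
python3 -m creep '[{"linear":[0.012,0,0],"twist":[0,0,0],"fingers":-0.6},{"linear":[0.022,0,0],"twist":[0,0,0],"fingers":-0.6},{"linear":[0.0295,0,0],"twist":[0,0,0],"fingers":-0.6},{"linear":[0.0295,0,0],"twist":[0,0,0],"fingers":-0.6}]' 30
python3 - <<'E'
from h import *
move(unit(-24.2,-5,126.3),Rt(0))
E
```

```text
time: 8.43
position: [0.515, 0.057, 0.1376]
tool_rot: [1.177, 1.228, -1.176]
ft_force: [1.4, -0.3, 1.4]
grip_width: 0.799
t 8.43 at [0.515  0.057  0.1376] q [ 0.57  0.18 -0.79  1.87  0.14  1.14 -1.8 ] F [ 1.4 -0.3  1.4] w 0.8
 linear [-0.0007, -0.001, 0.0] twist [0.0, 0.0, -0.1]
```

```bash
python3 -m creep '[{"linear":[0,0,0],"twist":[0,0,0],"fingers":0.2},{"linear":[0,0,0],"twist":[0,0,0],"fingers":0.2},{"linear":[0,0,0],"twist":[0,0,0],"fingers":0.2},{"linear":[0,0,0],"twist":[0,0,0],"fingers":0.2},{"linear":[0,0,0],"twist":[0,0,0],"fingers":0.2},{"linear":[0,0,0],"twist":[0,0,0],"fingers":0.2}]' 30
python3 - <<'E'
from h import *
shot('wrist','w8.png')
E
```

```text
time: 8.93
position: [0.5145, 0.0571, 0.138]
tool_rot: [1.177, 1.229, -1.177]
ft_force: [1.2, -0.2, 1.5]
grip_width: 0.524
```

View pics/w8.png

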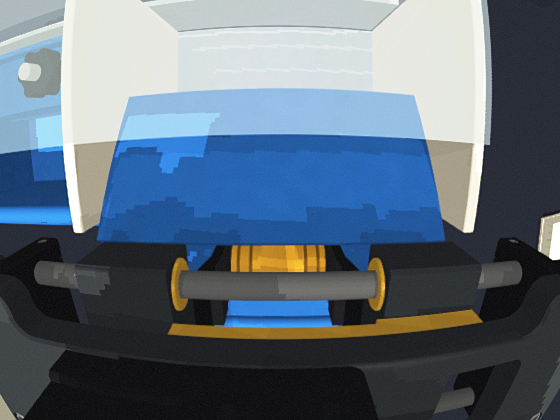

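Opening 0.524 × 87 = 45.6 mm, so the union is held by its ends. Lifting.

```bash
python3 -m creep '[{"linear":[-0.005,0,0],"twist":[0,0,0],"fingers":0.3},{"linear":[-0.02,0,0],"twist":[0,0,0],"fingers":0.3},{"linear":[-0.045,0,0],"twist":[0,0,0],"fingers":0.3},{"linear":[-0.075,0,0],"twist":[0,0,0],"fingers":0.3},{"linear":[-0.10,0,0],"twist":[0,0,0],"fingers":0.3},{"linear":[-0.11,0,0],"twist":[0,0,0],"fingers":0.3},{"linear":[-0.11,0,0],"twist":[0,0,0],"fingers":0.3}]'
python3 - <<'E'
from h import *
shot('wrist','w9.png')
move([.434,-.355,.24],Rt(0))
E
```

```text
time: 9.57
position: [0.5152, 0.0576, 0.2499]
tool_rot: [1.178, 1.227, -1.175]
ft_force: [0.3, -0.2, -1.4]
grip_width: 0.521
t 9.62 at [0.5143 0.0573 0.2479] q [ 0.61  0.08 -0.8   1.73  0.06  1.35 -1.73] F [ 1.3 -0.5 -2.1] w 0.52
 linear [0.008, -0.0982, 0.4084] twist [0.0, 0.0, -0.0]
```

View pics/w9.png

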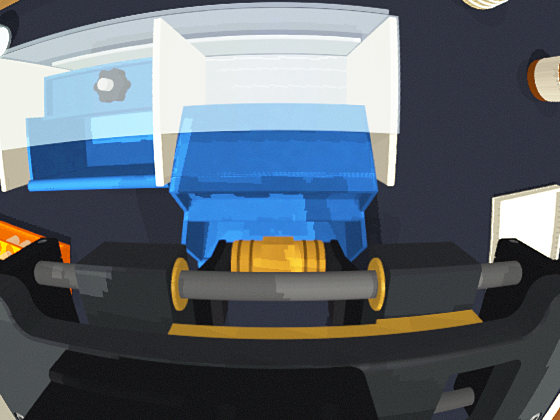

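The union is still held, at (275,256). Carrying it to the tray.

```bash
python3 -m creep '[{"linear":[0,-0.004,0.015],"twist":[0,0,0],"fingers":0.3},{"linear":[0,-0.010,0.04],"twist":[0,0,0],"fingers":0.3},{"linear":[0,-0.017,0.07],"twist":[0,0,0],"fingers":0.3},{"linear":[0,-0.024,0.10],"twist":[0,0,0],"fingers":0.3},{"linear":[0,-0.031,0.13],"twist":[0,0,0],"fingers":0.3},{"linear":[0,-0.038,0.16],"twist":[0,0,0],"fingers":0.3},{"linear":[0,-0.045,0.19],"twist":[0,0,0],"fingers":0.3},{"linear":[0,-0.052,0.22],"twist":[0,0,0],"fingers":0.3}]'
python3 - <<'E'
from h import *
move([.434,-.355,.24],Rt(0))
E
```

```text
time: 10.28
position: [0.47, -0.1659, 0.2452]
tool_rot: [1.176, 1.234, -1.179]
ft_force: [0.3, 0.5, -0.9]
grip_width: 0.524
t 10.28 at [ 0.47   -0.1659  0.2452] q [ 0.86  0.02 -0.58  1.78  0.01  1.35 -1.25] F [ 0.3  0.5 -0.9] w 0.52
 linear [0.005, -0.0442, 0.1874] twist [0.0, -0.1, 0.2]
```

```bash
python3 -m creep '[{"linear":[0,-0.007,0.03],"twist":[0,0,0],"fingers":0.3},{"linear":[0,-0.014,0.06],"twist":[0,0,0],"fingers":0.3},{"linear":[0,-0.021,0.09],"twist":[0,0,0],"fingers":0.3},{"linear":[0,-0.028,0.12],"twist":[0,0,0],"fingers":0.3},{"linear":[0,-0.035,0.15],"twist":[0,0,0],"fingers":0.3},{"linear":[0,-0.042,0.175],"twist":[0,0,0],"fingers":0.3},{"linear":[0,-0.044,0.187],"twist":[0,0,0],"fingers":0.3},{"linear":[0,-0.044,0.187],"twist":[0,0,0],"fingers":0.3}]'
python3 - <<'E'
from h import *
shot('wrist','w10.png')
move([.434,-.355,.13],Rt(0))
print(nets.place_of('wrist','tray'),nets.place_of('wrist','fitting'))
E
```

```text
time: 10.95
position: [0.4338, -0.3562, 0.2451]
tool_rot: [1.181, 1.232, -1.182]
ft_force: [-0.2, 0.6, -0.5]
grip_width: 0.526
t 11.0 at [ 0.4353 -0.3535  0.2457] q [ 1.02  0.15 -0.43  1.64  0.06  1.36 -0.94] F [ 0.5  0.5 -1.3] w 0.53
 linear [0.1157, -0.0011, 0.0019] twist [-0.1, -0.2, 0.1]
[{'centre': [0.4348, -0.3544, -0.0017], 'conf': 0.71}] [{'centre': [0.4326, -0.353, 0.2453], 'conf': 0.72}]
```

View pics/w10.png

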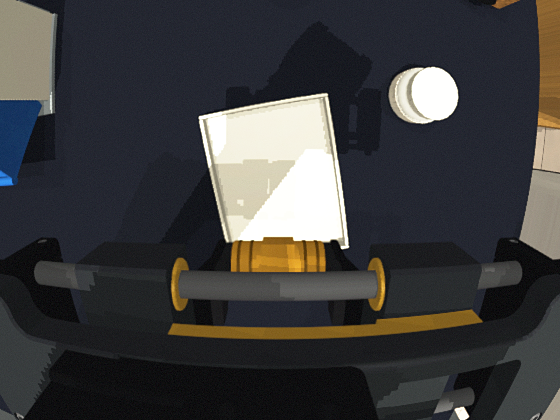

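```bash
python3 -m creep '[{"linear":[0.015,0,0],"twist":[0,0,0],"fingers":0.3},{"linear":[0.04,0,0],"twist":[0,0,0],"fingers":0.3},{"linear":[0.07,0,0],"twist":[0,0,0],"fingers":0.3},{"linear":[0.10,0,0],"twist":[0,0,0],"fingers":0.3},{"linear":[0.13,0,0],"twist":[0,0,0],"fingers":0.3},{"linear":[0.155,0,0],"twist":[0,0,0],"fingers":0.3},{"linear":[0.175,0,0],"twist":[0,0,0],"fingers":0.3},{"linear":[0.185,0,0],"twist":[0,0,0],"fingers":0.3}]'
python3 - <<'E'
from h import *
move([.435,-.354,.03],Rt(0))
shot('wrist','w11.png')
E
```

```text
time: 11.77
position: [0.4357, -0.35, 0.0601]
tool_rot: [1.176, 1.236, -1.175]
ft_force: [0.2, -0.4, -1.4]
grip_width: 0.518
t 11.77 at [ 0.4357 -0.35    0.0601] q [ 0.99  0.31 -0.42  1.85  0.15  1.01 -1.01] F [ 0.2 -0.4 -1.4] w 0.52
 linear [0.0301, -0.0008, 0.0041] twist [0.2, -0.2, 0.2]
```

View pics/w11.png

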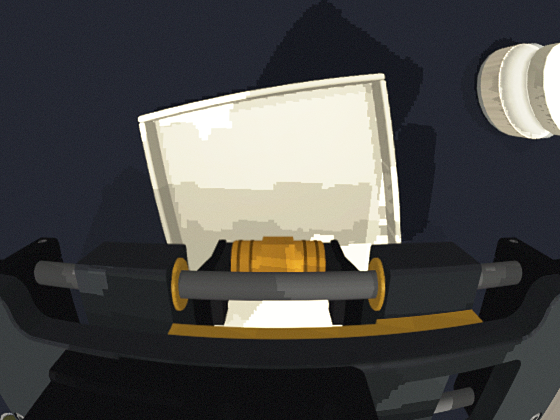

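```bash
python3 -m creep '[{"linear":[0.012,0,0.003],"twist":[0,0,0],"fingers":0.3},{"linear":[0.022,0,0.003],"twist":[0,0,0],"fingers":0.3},{"linear":[0.030,0,0.003],"twist":[0,0,0],"fingers":0.3},{"linear":[0.033,0,0.003],"twist":[0,0,0],"fingers":0.3},{"linear":[0.033,0,0.003],"twist":[0,0,0],"fingers":0.3},{"linear":[0.033,0,0.003],"twist":[0,0,0],"fingers":0.3}]'
python3 - <<'E'
from h import *
move([.435,-.354,.0232],Rt(0))
E
```

```text
time: 12.32
position: [0.4366, -0.3567, 0.0301]
tool_rot: [1.177, 1.229, -1.177]
ft_force: [-0.1, 0.0, -0.7]
grip_width: 0.528
t 12.32 at [ 0.4366 -0.3567  0.0301] q [ 0.99  0.36 -0.4   1.87  0.17  0.95 -1.02] F [-0.1  0.  -0.7] w 0.53
 linear [0.0069, -0.0015, -0.0028] twist [0.0, 0.0, -0.0]
```

```bash
python3 -m creep '[{"linear":[0.002,0,0],"twist":[0,0,0],"fingers":0.3},{"linear":[0.004,0,0],"twist":[0,0,0],"fingers":0.3},{"linear":[0.005,0,0],"twist":[0,0,0],"fingers":0.3},{"linear":[0.005,0,0],"twist":[0,0,0],"fingers":0.3}]'
```

```text
time: 12.65
position: [0.4363, -0.3566, 0.0248]
tool_rot: [1.177, 1.23, -1.177]
ft_force: [0.2, 0.6, -1.1]
grip_width: 0.526
```

```bash
python3 -m creep '[{"linear":[0.001,0,0],"twist":[0,0,0],"fingers":0.3},{"linear":[0.002,0,0],"twist":[0,0,0],"fingers":0.3},{"linear":[0.002,0,0],"twist":[0,0,0],"fingers":0.3}]';python3 - <<'E'
from h import *
im,d=shot('wrist','w12.png')
E
```

```text
time: 12.9
position: [0.4363, -0.3566, 0.0227]
tool_rot: [1.177, 1.23, -1.177]
ft_force: [1.0, 0.2, -0.0]
grip_width: 0.525
```

```bash
python3 -m creep '[{"linear":[0.001,0,0],"twist":[0,0,0],"fingers":0.3},{"linear":[0.0015,0,0],"twist":[0,0,0],"fingers":0.3},{"linear":[0.0015,0,0],"twist":[0,0,0],"fingers":0.3}]'
```

```text
time: 13.2
position: [0.4365, -0.3567, 0.0216]
tool_rot: [1.177, 1.229, -1.177]
ft_force: [0.5, -0.4, 0.7]
grip_width: 0.527
```

```bash
python3 -m creep '[{"linear":[0.001,0,0],"twist":[0,0,0],"fingers":0.3},{"linear":[0.001,0,0],"twist":[0,0,0],"fingers":0.3}]'
```

```text
time: 13.37
position: [0.4366, -0.3567, 0.0213]
tool_rot: [1.176, 1.229, -1.177]
ft_force: [-1.8, 1.9, 6.1]
grip_width: 0.528
```

Contact at 6 N upward. Now I'll release slowly and lift.

```bash
python3 -m creep '[{"linear":[0,0,0],"twist":[0,0,0],"fingers":-0.15},{"linear":[0,0,0],"twist":[0,0,0],"fingers":-0.25},{"linear":[0,0,0],"twist":[0,0,0],"fingers":-0.4},{"linear":[0,0,0],"twist":[0,0,0],"fingers":-0.4},{"linear":[-0.01,0,0],"twist":[0,0,0],"fingers":-0.4},{"linear":[-0.03,0,0],"twist":[0,0,0],"fingers":-0.4},{"linear":[-0.06,0,0],"twist":[0,0,0],"fingers":-0.4},{"linear":[-0.1,0,0],"twist":[0,0,0],"fingers":-0.4}]'; python3 -m creep '[{"linear":[-0.04,0,0],"twist":[0,0,0],"fingers":-0.4},{"linear":[-0.08,-0.02,0],"twist":[0,0,0],"fingers":-0.4},{"linear":[-0.1,-0.04,0],"twist":[0,0,0],"fingers":-0.4},{"linear":[-0.1,-0.04,0],"twist":[0,0,0],"fingers":-0.4},{"linear":[-0.1,-0.04,0],"twist":[0,0,0],"fingers":-0.4}]';python3 - <<'E'
from h import *
for c in ['wrist','scene','top']:
    shot(c,c+'13.png')
    print(c,[(np.round(a['centre'],4).tolist(),round(a['conf'],2)) for l in ('fitting','bin_right_rim','bin_left_rim','knob') for a in nets.place_of(c,l)])
E
```

```text
time: 14.03
position: [0.4347, -0.3552, 0.1195]
tool_rot: [1.178, 1.235, -1.177]
ft_force: [0.5, -0.5, 0.3]
grip_width: 0.699
time: 14.45
position: [0.3963, -0.3595, 0.2228]
tool_rot: [1.177, 1.224, -1.178]
ft_force: [0.9, 0.9, -0.2]
grip_width: 0.7
wrist [([0.4421, -0.3526, 0.0151], 0.79)]
scene [([0.4353, 0.054, 0.0869], 0.7), ([0.536, 0.2341, 0.1365], 0.63), ([0.5512, -0.5178, -0.0017], 0.43)]
top [([0.4384, -0.3539, 0.0161], 0.58), ([0.4356, 0.0596, 0.0859], 0.96), ([0.5359, 0.2317, 0.1391], 0.83)]
```

View pics/wrist13.png

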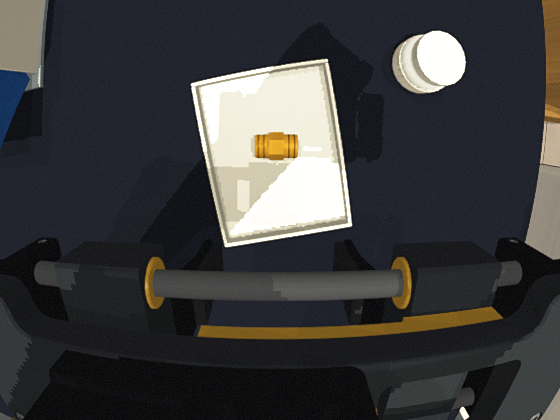

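View pics/scene13.png

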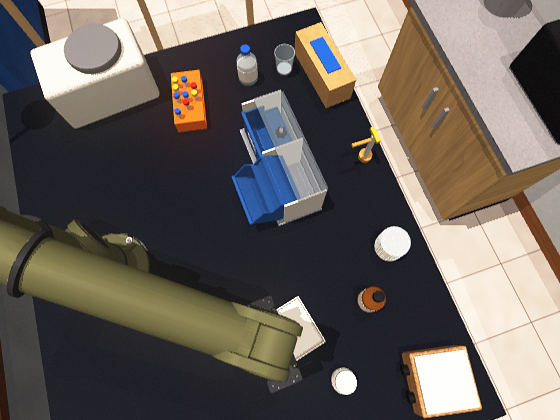

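The union lies in the tray at wrist pixel (277,147). In the scene view the right bin is open and the left bin is shut, with the knob still at (281,131). The rack, flask, amber bottle and jar are where they were, and the robot touches nothing.

```bash
python3 -c "
from bench import job; print(job.close_job())"
```

```text
the job is handed in; nothing more can be done
None
```

The brass union is lying in the white tray and the job is handed in, at about 15 s on the robot's clock.

- **What I did:** I hooked the right bin's rim from inside with the closed fingers and tilted the bin to its stop, about 0.95 rad. I gripped the union by its flat ends (measured 45.6 mm) and carried it to the tray. I lowered it until the floor pushed back with about 6 N before letting go.
- **Last checks:** the wrist and top cameras put the union near the tray's centre, at (0.44, -0.353, 0.016), lying flat. The left bin's rim had not moved. In the scene picture the knob, rack, flask, amber bottle and jar looked unmoved.
- **Not confirmed by the networks:** they did not report the knob in the last pictures, so that rests on the picture alone. The scene camera did not detect the union because the arm partly covered the tray.

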